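# Plug a toothed guard into the clip-on holder of a high-chair tray

## Robot

A 7-joint arm with a two-finger parallel gripper is mounted at the origin on the work surface. World frame = base frame: x ahead of the robot, y to its left, z up, the work surface at z = 0. Lengths are in m, angles in degrees, forces in N, time in s.
With the tool pointing down it reaches from about 0.425 to 0.875 m from the base axis. Payload 9.9 kg.
Tool frame: the origin (TCP) lies on the centre line of the jaws, within the pads' length; the fingertips stand 8 mm ahead of it and the grasp point (between the pads) lies 11 mm behind it; z points along the fingers, y is the line along which they close (so a half turn about z gives the same grasp; the last joint's range is limited). The gripper opens to 85 mm and grips with 20 to 120 N. Pads are 22 mm wide; open, the fingers measure 114 mm over their backs; the gripper's body (76 mm by 85 mm) begins 54 mm behind the grasp point. The pads swing forward as they close: fully open they stand 13 mm farther back than shut.
Start: joints at [66.646, 32.985, 1.427, 82.34, -0.859, 64.687, -3.237], TCP at [0.215, -0.64, 0.239] pointing down, gripper open.
Joint ranges: [-157.87, 157.87], [-19.46, 123.44], [-87.15, 90], [11.01, 140.99], [-62.26, 242.26], [9.8, 113.94], [-161.44, 161.44]. Speed limits (degrees/s): [127.2, 127.2, 172.46, 172.46, 180, 180, 180].

## Interface

Orientations are given as [roll, pitch, yaw] about the fixed x, y, z axes, in that order (R = Rz(yaw) Ry(pitch) Rx(roll)).
In Python, from station import manip gives the robot as it stands.
- The arm moves only by the tool carry_out, never from a script. Its argument "targets" is a list of rows, each an object with "rot": the turn, a rotation vector about the world's x, y, z in units of 6 degrees (1.0 is 6 degrees), a list of three; "xyz": the shift along the world's x, y, z in units of 30 mm (1.0 is 30 mm), a list of three; "fingers": the closure, from -1 (fully open) to 1 (shut), so that 0 is half open. In form: [{"rot": [rx, ry, rz], "xyz": [dx, dy, dz], "fingers": fingers}, ...]. A call has exactly 5 rows; each row is the pose to reach, as a shift and turn from the pose commanded when the call began; what a row does not reach only later rows make up. A row lasts 1/12 s, in which the tool goes at most 41.7 mm and 7.16 degrees, less where a joint would pass 70% of its speed; a pose out of reach is approached as far as the arm can. A call with a gripper value outside its range is refused whole. The fingers move at their own pace and stop on an object; "force" is the grip in N (left out, the last holds). Time passes only in rows, so rows that repeat a pose let the fingers close, or fill a call up. It gives the time, the measured TCP pose, the force, the opening and the grip force at its end, in the units of the state.
- manip.observe(): the state, without advancing time (a new reading comes with each control period).
- manip.read_camera(name): name is "side" or "top"; returns a dict with "img" (420x560x3 uint8, red, green, blue), "K" (3x3 intrinsics, pixels), "extrinsics" (4x4, takes a point from camera to world coordinates). Camera axes: x right, y down, z forward; pixel columns grow to the right and rows downward; lengths in m; the calibration is good to about 2 mm. A picture is of the moment at which its call begins. There is no depth.
- manip.finish_job(): hands the job in; it is judged then, once.
The state is a dict: "time_s": time; "qpos": joint angles; "joint_velocities": joint speeds; "joint_torque": joint torques, N m; "tcp_pos": TCP position; "tool_rot": TCP orientation; "ft_force": force on the tool from outside, world axes, zero at the start; "torque": the same for the moment, N m; "gripper_width": finger opening in m; "grasp_force": force on a finger pad.
Only numpy, scipy, OpenCV 4.12 (cv2) and the standard library are available. Lean on these libraries where they do the work, as an engineer would, in place of code of your own. Each camera call takes 0.05 s, during which the arm holds its last target. There are 200 camera calls.

## Task

Lift the orange toothed guard out of its white stand and fit it upright into the clip-on holder on the high-chair tray, all five teeth going down into their own slots of the blue insert together. The insert can sit a little to either side, so feel for the slots gently rather than forcing, then press the guard down past the stiff catches until it sits flush on the insert, and let go. Leave the bowl, the cup and the teething keys where they are.

Things in the scene. Friction and masses are not known exactly. Their poses are not given: they have to be found in the camera images.
- guard_mid (a point): Centre (half-way up) of the orange guard, a low plastic fence, about 120 g: 172 mm long (its y), 16 thick (x), 66 tall (z up). Five downward teeth in a row at 34 mm pitch, the outer ones at y = -68 and +68, each 8 wide (y), 10 thick (x), 16 long. Tooth tips are 33 below this point; the shoulders (underside of the bar carrying the teeth) 17 below it. Either way round fits.
- guard_grip (a point): Grip point of the guard, on its centre line 16 mm above guard_mid, 17 below its top edge; same axes. Here the guard is a solid panel 50 long (y) and 16 thick (x), reaching from the shoulders to the top: pinch it across x from above.
- stand: White stand fixed on the tray, with a groove in which the guard starts upright. 60 by 180 (long along its y axis), origin at the centre of its underside; the groove floor, on which the tooth tips rest, is 6 above the origin, the groove walls reach 22 above the origin, and the groove is 20 wide.
- holder: White clip-on holder base, fixed to the tray by steel spring clips on its +x side. 46 by 234 mm, long along y; origin at the centre of its underside, on the tray floor. It carries the blue slotted insert, 36 wide, 206 long, whose flat top is 30 above this origin. Over 40 N between guard and holder (insert included) damages it.
- holder_top (a point): Middle of the holder at the height of the insert's flat top; z up, y along the row of slots. Five slots at 34 mm pitch, each 10.5 (y) by 14 (x), mouths chamfered 0.5. This point is fixed to the holder, NOT the insert: the row's middle lies anywhere from -13 to +13 mm from it along y (0 in x), not measured. The insert does not shift during work.
- catches (a point): Height of the black catch pads inside the slots, 11 mm below the insert's top, at the holder's middle (marks the unpressed height, does not move). Teeth stop on the pads; about 7 N in all pushes the pads down, they stay down, and the teeth go in their full 16 mm until the guard's shoulders sit on the insert's top, guard_mid then 17 mm above holder_top.
- tray: Grey high-chair tray, fixed, 320 by 520 (long along y) with a rim 12 high; origin at the centre of the top face of its floor.
- bowl: Yellow suction bowl, radius 50, 45 tall, loose bystander on the tray; origin at the centre of its underside.
- cup: Aluminium cup, radius 34, 75 tall, loose bystander on the tray; origin at the centre of its underside.
- keys: Teething keys on a white ring, lying flat, about 70 across and 8 high, loose bystander on the tray; origin at the ring's centre, on the underside.
Mind the look-alikes: they are no part of the job. Of the things that look like the part that bears guard_mid, the larger one is meant.

How it is judged:
By the outcome, as a careful person would: the job done as asked, in the order asked, and still so for the second after the job is handed in, with the robot touching nothing.
It also fails if it takes over 70 s, if anything falls off the work surface, if the arm or the gripper's body presses on something with over 40 N, if the wrist force passes 120 N, or if a joint passes its speed limit or range.

## Working session

There is one attempt and no reset: what is moved stays moved. The work goes in short steps, Python scripts to look and compute and a tool call to move; the robot and the scene stay as the last step left them, time stands still between calls to the robot, and variables do not carry over. Pictures are saved under pics/ and viewed, at most 10 in all, crops included, and the job is handed in when it is done.

Besides the shell and the picture viewer there is one more tool, called after "Emit:" in YAML: its name, and indented under it one key for each argument. carry_out: Moves the arm, as the interface text tells. Its arguments: {"type":"object","properties":{"targets":{"type":"array"},"force":{"type":"number"}},"required":["targets"]}

```bash
mkdir -p pics
python3 - <<'E'
from station import manip
import cv2,json,numpy as np
for n in("top","side"):
    c=manip.read_camera(n); cv2.imwrite(f"pics/{n}0.png",c["img"][:,:,::-1]); print(n,c["K"].tolist(),np.round(c["extrinsics"],4).tolist())
o=manip.observe();print({k:np.round(v,3).tolist() for k,v in o.items()})
E
```

```text
top [[381.42679488286734, 0.0, 277.8900445361495], [0.0, 381.42679488286734, 208.4800280178017], [0.0, 0.0, 1.0]] [[0.0096, -0.9799, 0.1991, 0.2641], [-0.9999, -0.01, -0.0009, 0.0498], [0.0029, -0.1991, -0.98, 1.0575], [0.0, 0.0, 0.0, 1.0]]
side [[412.8249207188861, 0.0, 281.80953481240874], [0.0, 412.8249207188861, 209.3371272080534], [0.0, 0.0, 1.0]] [[0.886, -0.3138, 0.3413, 0.1618], [-0.4636, -0.6104, 0.6423, -0.559], [0.0067, -0.7273, -0.6863, 0.6938], [0.0, 0.0, 0.0, 1.0]]
{'time_s': 0.1, 'qpos': [66.646, 33.028, 1.424, 82.381, -0.858, 64.687, -3.236], 'joint_velocities': [-0.031, -0.096, -0.038, -0.057, 0.027, 0.044, 0.045], 'joint_torque': [0.005, -76.732, 2.257, -28.661, 0.016, 0.009, 0.0], 'tcp_pos': [0.215, -0.64, 0.239], 'tool_rot': [-179.914, 0.006, 18.556], 'ft_force': [-0.667, -0.023, -0.964], 'torque': [0.049, 0.019, -0.026], 'grasp_force': 0.0, 'gripper_width': 0.086}
```

View pics/top0.png

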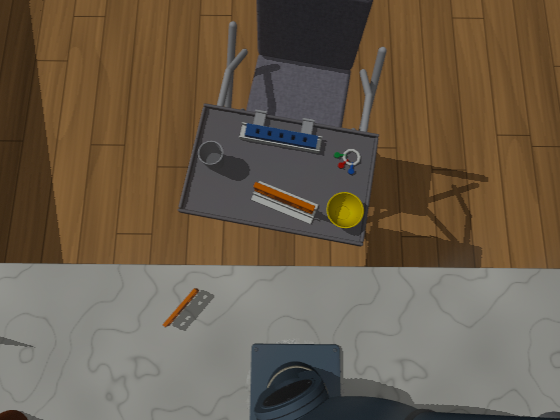

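View pics/side0.png

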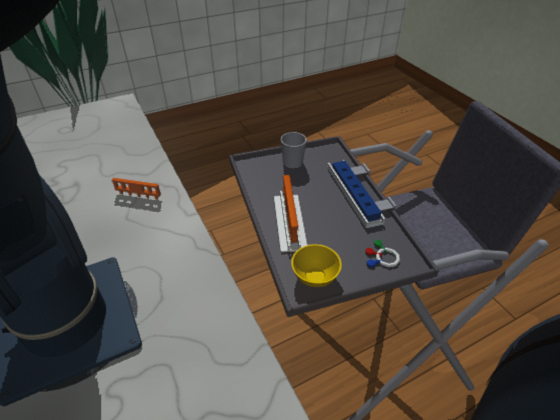

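The orange candidates in the top view are the one at (285,197), standing in the white stand on the tray, and the one at (181,307), lying or standing on the counter and shorter. The larger one, in the stand, fits the description. I'll confirm that in an enlarged crop.

Run:
```python
import cv2,numpy as np
t=cv2.imread("pics/top0.png")[95:245,170:390]; s=cv2.imread("pics/side0.png")[130:310,225:445]
cv2.imwrite("pics/tc.png",cv2.resize(t,None,fx=3.6,fy=3.6,interpolation=cv2.INTER_CUBIC))
cv2.imwrite("pics/sc.png",cv2.resize(s,None,fx=3.3,fy=3.3,interpolation=cv2.INTER_CUBIC))
```

```text
(no output)
```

View pics/tc.png

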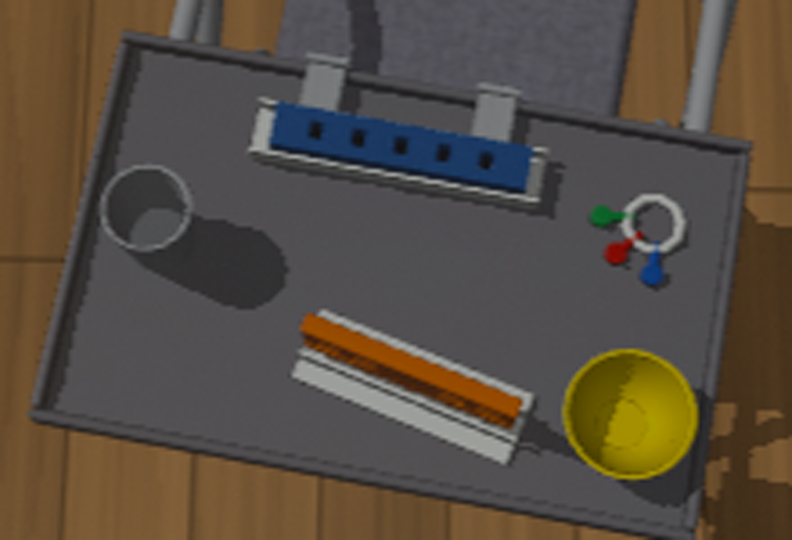

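View pics/sc.png

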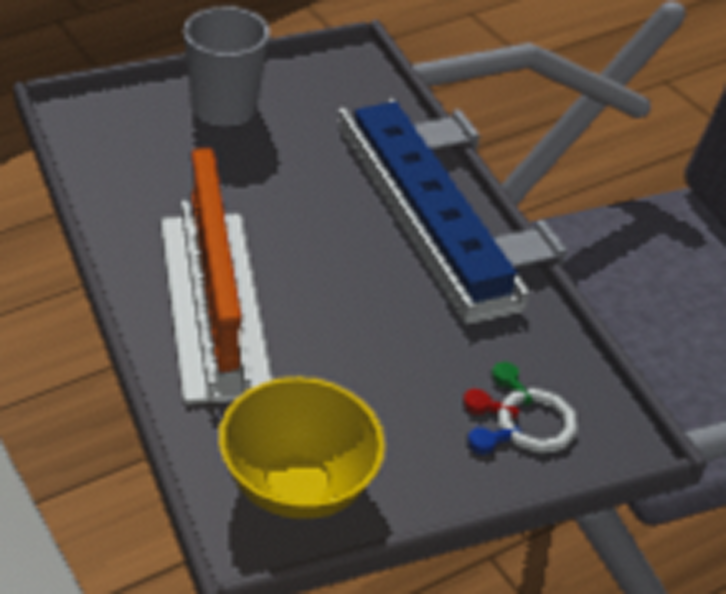

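The crop confirms it: the guard in the stand has its top edge running from (310,321) to (520,406), and the five slots run from (316,131) to (486,161). Next I'll triangulate both.

```bash
cat > h.py <<'E'
import numpy as np,cv2
KT=np.array([[381.42679,0,277.89],[0,381.42679,208.48],[0,0,1]]);KS=np.array([[412.82492,0,281.80953],[0,412.82492,209.33713],[0,0,1]])
from station import manip
def P(K,E): return K@np.linalg.inv(E)[:3]
def tri(PT,PS,a,b):
    X=cv2.triangulatePoints(PT,PS,np.float64(a).T,np.float64(b).T); X=(X[:3]/X[3]).T
    pr=lambda P,X:(lambda h:h[:,:2]/h[:,2:])(np.c_[X,np.ones(len(X))]@P.T)
    return X,np.abs(pr(PT,X)-a).max(1),np.abs(pr(PS,X)-b).max(1)
E
python3 - <<'E'
from h import *
ct=manip.read_camera("top");cs=manip.read_camera("side")
PT=P(ct["K"],ct["extrinsics"]);PS=P(cs["K"],cs["extrinsics"])
T=lambda p:(np.array(p)+.5)/3.6-.5+[170,95]
S=lambda p:(np.array(p)+.5)/3.3-.5+[225,130]
for n,a,b in [("slots",[(316,131),(359,138),(401,146),(443,153),(486,161)],[(393,132),(412,158),(431,185),(450,214),(472,245)]),
 ("guard ends top",[(309,321),(520,406)],[(204,151),(229,319)]),
 ("tray rim corners L,Rfar",[(125,37),(748,148)],[(376,25),(697,467)]),
 ("stand corners near", [(293,375),(510,462)],[(163,220),(186,402)]),
 ("cup rim c",[(147,208)],[(227,31)]),("bowl rim c",[(631,413)],[(301,437)])]:
    X,e,f=tri(PT,PS,T(a),S(b)); print(n,X.round(4).tolist(),e.round(1),f.round(1))
    if len(X)>1: d=X[-1]-X[0]; print(' len',np.linalg.norm(d).round(4),'yaw of y axis',np.degrees(np.arctan2(-d[1],-d[0])).round(2)-90,'mid',X.mean(0).round(4))
E
```

```text
slots [[0.6941, 0.1086, 0.0433], [0.6884, 0.0746, 0.0439], [0.6823, 0.0415, 0.0442], [0.6766, 0.0087, 0.0437], [0.671, -0.0251, 0.0431]] [0.3 0.4 0.5 0.3 0.4] [0.3 0.3 0.5 0.3 0.5]
 len 0.1357 yaw of y axis -9.810000000000002 mid [0.6825 0.0417 0.0437]
guard ends top [[0.5277, 0.1085, 0.0855], [0.4647, -0.0451, 0.0841]] [0.2 0.3] [0.1 0.4]
 len 0.166 yaw of y axis -22.299999999999997 mid [0.4962 0.0317 0.0848]
tray rim corners L,Rfar [[0.7843, 0.2669, 0.0209], [0.6932, -0.2372, 0.0191]] [0.6 0.2] [0.5 0.2]
 len 0.5123 yaw of y axis -10.25 mid [0.7387 0.0148 0.02  ]
stand corners near [[0.5024, 0.1241, 0.0177], [0.4349, -0.0436, 0.0191]] [0.1 0.1] [0.1 0.1]
 len 0.1808 yaw of y axis -21.930000000000007 mid [0.4687 0.0402 0.0184]
cup rim c [[0.6127, 0.2301, 0.0887]] [0.3] [0.3]
bowl rim c [[0.4665, -0.1302, 0.0593]] [0.1] [0.1]
```

Emit:
carry_out:
  targets:
    - {"rot": [0,0,0.6],"xyz": [0.72,1.06,0],"fingers": -1}
    - {"rot": [0,0,1.2],"xyz": [1.44,2.12,0],"fingers": -1}
    - {"rot": [0,0,1.8],"xyz": [2.16,3.18,0],"fingers": -1}
    - {"rot": [0,0,2.4],"xyz": [2.88,4.24,0],"fingers": -1}
    - {"rot": [0,0,3],"xyz": [3.6,5.3,0],"fingers": -1}

```text
time_s: 0.62
tcp_pos: [0.3234, -0.4793, 0.2392]
tool_rot: [-180.0, -0.0, 36.7]
ft_force: [1.6, -0.3, -0.5]
gripper_width: 0.0854
grasp_force: 0.0
```

Emit:
carry_out:
  targets:
    - {"rot": [0,0,0.6],"xyz": [0.52,1.2,0],"fingers": -1}
    - {"rot": [0,0,1.2],"xyz": [1.04,2.4,0],"fingers": -1}
    - {"rot": [0,0,1.8],"xyz": [1.56,3.6,0],"fingers": -1}
    - {"rot": [0,0,2.4],"xyz": [2.08,4.8,0],"fingers": -1}
    - {"rot": [0,0,3],"xyz": [2.6,6.0,0],"fingers": -1}

```text
time_s: 1.03
tcp_pos: [0.4011, -0.2991, 0.2394]
tool_rot: [180.0, 0.0, 54.7]
ft_force: [1.6, 0.0, -0.0]
gripper_width: 0.0854
grasp_force: 0.0
```

Emit:
carry_out:
  targets:
    - {"rot": [0,0,0.5],"xyz": [0.4,1.24,0],"fingers": -1}
    - {"rot": [0,0,1.0],"xyz": [0.8,2.48,0],"fingers": -1}
    - {"rot": [0,0,1.5],"xyz": [1.2,3.72,0],"fingers": -1}
    - {"rot": [0,0,2.0],"xyz": [1.6,4.96,0],"fingers": -1}
    - {"rot": [0,0,2.2],"xyz": [2.0,6.2,0],"fingers": -1}

```text
time_s: 1.45
tcp_pos: [0.4609, -0.1131, 0.2395]
tool_rot: [180.0, 0.0, 67.9]
ft_force: [1.1, 0.6, -0.3]
gripper_width: 0.0855
grasp_force: 0.0
```

Emit:
carry_out:
  targets:
    - {"rot": [0,0,0],"xyz": [0.29,1.21,0],"fingers": -1}
    - {"rot": [0,0,0],"xyz": [0.58,2.42,0],"fingers": -1}
    - {"rot": [0,0,0],"xyz": [0.87,3.63,0],"fingers": -1}
    - {"rot": [0,0,0],"xyz": [1.17,4.83,-1.0],"fingers": -1}
    - {"rot": [0,0,0],"xyz": [1.17,4.83,-2.2],"fingers": -1}

```text
time_s: 1.87
tcp_pos: [0.4996, 0.0372, 0.1758]
tool_rot: [179.6, -0.4, 68.1]
ft_force: [0.7, -0.0, 0.1]
gripper_width: 0.0851
grasp_force: 0.0
```

Run:
```python
from h import *
ims=[]
for n in("top","side"):
    c=manip.read_camera(n);i=c["img"][:,:,::-1]
    i=i[95:245,170:390] if n=="top" else i[100:310,200:450]
    ims.append(cv2.resize(i,(395,int(395*i.shape[0]/i.shape[1])),interpolation=cv2.INTER_CUBIC))
h=max(i.shape[0] for i in ims)
cv2.imwrite("pics/a.png",np.hstack([cv2.copyMakeBorder(i,0,h-i.shape[0],0,0,0) for i in ims]))
o=manip.observe();print(o["tcp_pos"],o["tool_rot"],o["time_s"],o["ft_force"])
```

```text
[0.49326134 0.03160616 0.16925725] [-1.79600340e+02  1.63181837e-01  6.79898591e+01] 1.9667 [-0.91684792 -0.841267    0.33022929]
```

View pics/a.png

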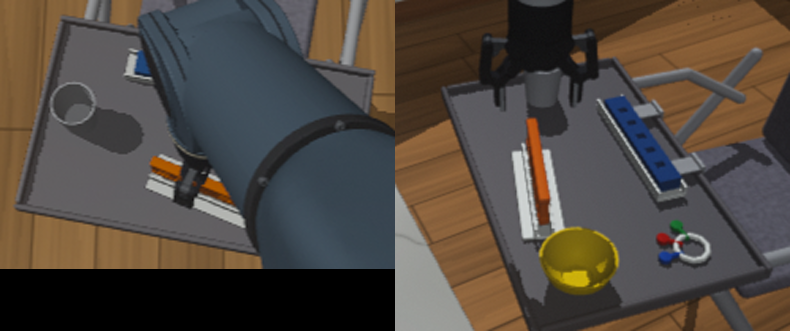

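The gripper is above the guard, with its fingers straddling the guard's centre. I'll descend, then close gently.

Emit:
carry_out:
  targets:
    - {"rot": [0,0,0],"xyz": [0,0,-0.7],"fingers": -1}
    - {"rot": [0,0,0],"xyz": [0,0,-1.5],"fingers": -1}
    - {"rot": [0,0,0],"xyz": [0,0,-2.3],"fingers": -1}
    - {"rot": [0,0,0],"xyz": [0,0,-3.1],"fingers": -0.6}
    - {"rot": [0,0,0],"xyz": [0,0,-3.6],"fingers": -0.3}

```text
time_s: 2.38
tcp_pos: [0.4958, 0.0283, 0.0647]
tool_rot: [-180.0, 0.1, 67.6]
ft_force: [0.2, -0.2, -0.5]
gripper_width: 0.0637
grasp_force: 0.0
```

Emit:
carry_out:
  targets:
    - {"rot": [0,0,0],"xyz": [0,0,-0.25],"fingers": 0.0}
    - {"rot": [0,0,0],"xyz": [0,0,-0.25],"fingers": 0.2}
    - {"rot": [0,0,0],"xyz": [0,0,-0.25],"fingers": 0.4}
    - {"rot": [0,0,0],"xyz": [0,0,-0.25],"fingers": 0.4}
    - {"rot": [0,0,0],"xyz": [0,0,-0.25],"fingers": 0.4}

```text
time_s: 2.8
tcp_pos: [0.4967, 0.0298, 0.0591]
tool_rot: [179.9, -0.0, 67.7]
ft_force: [0.2, 0.3, 0.9]
gripper_width: 0.0256
grasp_force: 0.0
```

Emit:
carry_out:
  targets:
    - {"rot": [0,0,0],"xyz": [0,0,0],"fingers": 0.5}
    - {"rot": [0,0,0],"xyz": [0,0,0],"fingers": 0.6}
    - {"rot": [0,0,0],"xyz": [0,0,0],"fingers": 0.8}
    - {"rot": [0,0,0],"xyz": [0,0,0],"fingers": 1}
    - {"rot": [0,0,0],"xyz": [0,0,0],"fingers": 1}
  force: 70

```text
time_s: 3.22
tcp_pos: [0.4962, 0.03, 0.0584]
tool_rot: [180.0, -0.0, 67.7]
ft_force: [-1.8, 0.6, 7.3]
gripper_width: 0.0151
grasp_force: 68.0
```

Emit:
carry_out:
  targets:
    - {"rot": [0,0,0],"xyz": [0,0,0],"fingers": 1}
    - {"rot": [0,0,0],"xyz": [0,0,0],"fingers": 1}
    - {"rot": [0,0,0],"xyz": [0,0,0],"fingers": 1}
    - {"rot": [0,0,0],"xyz": [0,0,0],"fingers": 1}
    - {"rot": [0,0,0],"xyz": [0,0,0],"fingers": 1}

```text
time_s: 3.63
tcp_pos: [0.4962, 0.03, 0.0584]
tool_rot: [180.0, -0.0, 67.7]
ft_force: [-0.7, -1.5, 7.2]
gripper_width: 0.015
grasp_force: 68.0
```

Emit:
carry_out:
  targets:
    - {"rot": [0,0,0],"xyz": [0,0,0.2],"fingers": 1}
    - {"rot": [0,0,0],"xyz": [0,0,0.6],"fingers": 1}
    - {"rot": [0,0,0],"xyz": [0,0,1.2],"fingers": 1}
    - {"rot": [0,0,0],"xyz": [0,0,1.8],"fingers": 1}
    - {"rot": [0,0,0],"xyz": [0,0,2.3],"fingers": 1}

```text
time_s: 4.05
tcp_pos: [0.4957, 0.0301, 0.1281]
tool_rot: [-180.0, -0.0, 67.8]
ft_force: [0.0, -0.1, -1.0]
gripper_width: 0.0149
grasp_force: 68.2
```

Emit:
carry_out:
  targets:
    - {"rot": [0,0,0.2],"xyz": [0.5,0.03,0.2],"fingers": 1}
    - {"rot": [0,0,0.6],"xyz": [1.2,0.06,0.2],"fingers": 1}
    - {"rot": [0,0,1.0],"xyz": [2.1,0.1,0.2],"fingers": 1}
    - {"rot": [0,0,1.4],"xyz": [3.0,0.15,0.2],"fingers": 1}
    - {"rot": [0,0,1.8],"xyz": [4.0,0.2,0.2],"fingers": 1}

```text
time_s: 4.47
tcp_pos: [0.6164, 0.0358, 0.1333]
tool_rot: [-180.0, 0.0, 78.7]
ft_force: [0.5, 0.5, -1.4]
gripper_width: 0.0154
grasp_force: 68.3
```

Emit:
carry_out:
  targets:
    - {"rot": [0,0,0.1],"xyz": [0.8,0.05,0],"fingers": 1}
    - {"rot": [0,0,0.2],"xyz": [1.5,0.1,0],"fingers": 1}
    - {"rot": [0,0,0.27],"xyz": [2.0,0.13,0],"fingers": 1}
    - {"rot": [0,0,0.27],"xyz": [2.21,0.13,0],"fingers": 1}
    - {"rot": [0,0,0.27],"xyz": [2.21,0.13,0],"fingers": 1}

```text
time_s: 4.88
tcp_pos: [0.6827, 0.0399, 0.1324]
tool_rot: [-180.0, -0.0, 80.1]
ft_force: [0.4, -1.1, -1.5]
gripper_width: 0.0149
grasp_force: 68.4
```

Run:
```python
from h import *
ims=[]
for n in("top","side"):
    c=manip.read_camera(n);i=c["img"][:,:,::-1]; cv2.imwrite(f"pics/{n}b.png",i)
    i=i[95:195,220:350] if n=="top" else i[90:240,280:430]
    ims.append(cv2.resize(i,(395 if n=="top" else 405,int(395*i.shape[0]/i.shape[1]) if n=="top" else 405),interpolation=cv2.INTER_CUBIC))
i=cv2.imread("pics/sideb.png")[90:240,280:430]
cv2.imwrite("pics/b2.png",cv2.resize(i,(600,600),interpolation=cv2.INTER_CUBIC))
o=manip.observe();print(o["tcp_pos"],o["tool_rot"],o["time_s"],o["ft_force"])
```

```text
[0.68110971 0.03981167 0.13261323] [-1.79925906e+02  2.05879006e-02  8.01666715e+01] 4.9833 [-0.38794031  0.04875935 -2.11914611]
```

View pics/b2.png

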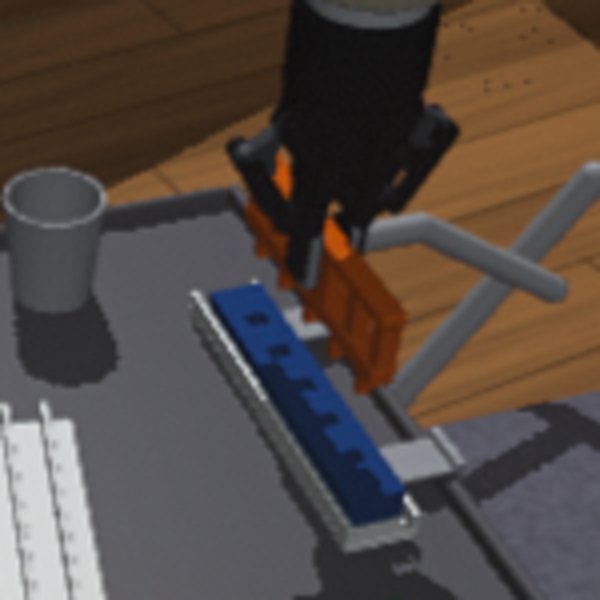

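The side crop shows the guard upright above the insert. The near tooth tip is at about (375,390) and the far one at about (262,255). I'll back-project these and compare them with the predicted pose.

Run:
```python
from h import *
c=manip.read_camera("side");E=c["extrinsics"];Pm=P(c["K"],E)
o=manip.observe();t=np.array(o["tcp_pos"]);print(t,o["tool_rot"],o["time_s"])
yaw=np.radians(o["tool_rot"][2]-90);R=np.array([[np.cos(yaw),-np.sin(yaw),0],[np.sin(yaw),np.cos(yaw),0],[0,0,1]])
mid=t+[0,0.0017,-.0059]
def crop(X):
    h=Pm@np.r_[X,1];p=h[:2]/h[2];return ((p+.5-[280,90])*4-.5).round(0).tolist()
for n,l in [("tips",[(0,k*.034,-.033) for k in(-2,-1,0,1,2)]),("near tooth face corners bottom",[(s*.005,-.072,-.033) for s in(-1,1)]),("end top corners",[(s*.008,-.086,.033) for s in(-1,1)]),("slot mid now",[])]:
    print(n,[crop(mid+R@np.array(v)) for v in l])
g=cv2.imread("pics/sideb.png")[90:240,280:430]
m=(g[:,:,2]>90)&(g[:,:,0]<50)&(g[:,:,2]>2.2*g[:,:,1])
m=m[60:];y,x=np.nonzero(m);y+=60
for f in (lambda x,y:x,lambda x,y:x+y): 
    k=np.argmax(f(x,y));print("extreme",x[k]*4+2,y[k]*4+2)
sel=x*4>330
for xx in range(82,104): 
    yy=y[x==xx]; 
    if len(yy):print(xx*4+2,yy.min()*4,yy.max()*4+4,end=' | ')
```

```text
[0.68097879 0.03978051 0.13277112] [-1.79935019e+02  2.58385278e-02  8.01737442e+01] 5.0333
tips [[362.0, 392.0], [335.0, 356.0], [310.0, 321.0], [285.0, 288.0], [262.0, 256.0]]
near tooth face corners bottom [[357.0, 399.0], [373.0, 395.0]]
end top corners [[383.0, 321.0], [410.0, 315.0]]
slot mid now []
extreme 402 314
extreme 390 374
330 240 312 | 334 240 320 | 338 240 356 | 342 240 316 | 346 240 296 | 350 244 340 | 354 252 344 | 358 256 352 | 362 260 392 | 366 268 392 | 370 272 300 | 374 276 384 | 378 280 384 | 382 288 380 | 386 292 380 | 390 296 376 | 394 300 352 | 398 308 336 | 402 312 324 |
```

Emit:
carry_out:
  targets:
    - {"rot": [0,0,0],"xyz": [0,0,-0.4],"fingers": 1}
    - {"rot": [0,0,0],"xyz": [0,0,-0.8],"fingers": 1}
    - {"rot": [0,0,0],"xyz": [0,0,-1.2],"fingers": 1}
    - {"rot": [0,0,0],"xyz": [0,0,-1.4],"fingers": 1}
    - {"rot": [0,0,0],"xyz": [0,0,-1.4],"fingers": 1}

```text
time_s: 5.45
tcp_pos: [0.6806, 0.0396, 0.0882]
tool_rot: [-179.8, 0.1, 80.2]
ft_force: [-0.0, -0.2, -1.7]
gripper_width: 0.0149
grasp_force: 68.4
```

Emit:
carry_out:
  targets:
    - {"rot": [0,0,0],"xyz": [0,0,0],"fingers": 1}
    - {"rot": [0,0,0],"xyz": [0,0,0],"fingers": 1}
    - {"rot": [0,0,0],"xyz": [0,0,0],"fingers": 1}
    - {"rot": [0,0,0],"xyz": [0,0,0],"fingers": 1}
    - {"rot": [0,0,0],"xyz": [0,0,0],"fingers": 1}

```text
time_s: 5.87
tcp_pos: [0.6824, 0.0399, 0.0913]
tool_rot: [180.0, -0.0, 80.2]
ft_force: [-0.2, 1.4, -0.8]
gripper_width: 0.0152
grasp_force: 68.4
```

```bash
cat > look.py <<'E'
from h import *
import sys
c=manip.read_camera("side");Pm=P(c["K"],c["extrinsics"])
o=manip.observe();t=np.array(o["tcp_pos"]);print(t.round(4),o["tool_rot"],o["time_s"],o["ft_force"].round(1) if hasattr(o["ft_force"],"round") else o["ft_force"])
yaw=np.radians(o["tool_rot"][2]-90);R=np.array([[np.cos(yaw),-np.sin(yaw),0],[np.sin(yaw),np.cos(yaw),0],[0,0,1]])
mid=t+R@np.array([0,.0017,0])+[0,0,-.0059]
x0,y0,w,f=315,120,100,6
def crop(X):
    h=Pm@np.r_[X,1];p=h[:2]/h[2];return ((p+.5-[x0,y0])*f-.5).round(0).tolist()
print("tips",[crop(mid+R@np.array((0,k*.034,-.033))) for k in(-2,-1,0,1,2)])
print("end corners top/shoulder",[crop(mid+R@np.array((s*.008,-.086,z))) for s in(-1,1) for z in(.033,-.017)])
S=np.array([[0.6941,.1086,.0437],[.6884,.0746,.0437],[.6823,.0415,.0437],[.6766,.0087,.0437],[.6710,-.0251,.0437]])
print("slots",[crop(s) for s in S[::-1]])
i=c["img"][y0:y0+w,x0:x0+w,::-1]
i=np.clip(i*1.4,0,255).astype(np.uint8)
cv2.imwrite(f"pics/{sys.argv[1]}.png",cv2.resize(i,(w*f,w*f),interpolation=cv2.INTER_CUBIC))
E
python3 look.py c1
```

```text
[0.6824 0.0399 0.0912] [ 1.79967363e+02 -9.28583565e-03  8.01656143e+01] 5.9167 [ 0.3  0.4 -1.2]
tips [[320.0, 490.0], [281.0, 435.0], [244.0, 382.0], [209.0, 332.0], [176.0, 284.0]]
end corners top/shoulder [[350.0, 391.0], [329.0, 493.0], [389.0, 383.0], [367.0, 485.0]]
slots [[316.0, 506.0], [277.0, 450.0], [241.0, 399.0], [207.0, 349.0], [173.0, 300.0]]
```

View pics/c1.png

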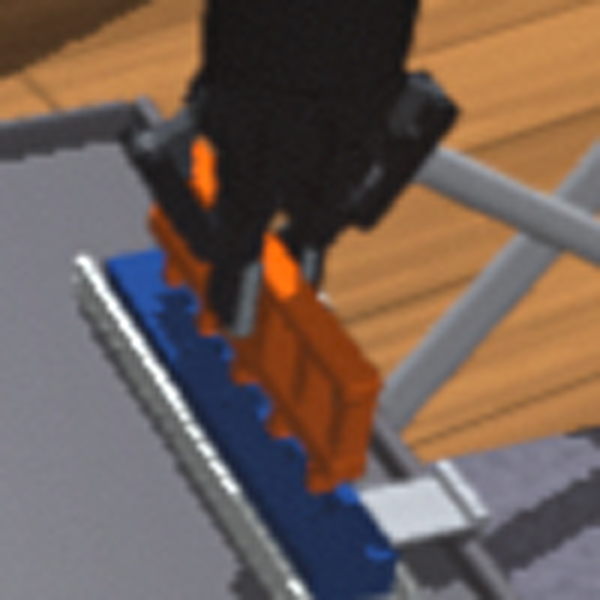

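The tips are at about (320,488), (283,433), (243,380), (207,330) and (170,283), which matches the prediction and lines up with the slots. Next I'll lower it gently.

Emit:
carry_out:
  targets:
    - {"rot": [0,0,0],"xyz": [0,0,-0.1],"fingers": 1}
    - {"rot": [0,0,0],"xyz": [0,0,-0.2],"fingers": 1}
    - {"rot": [0,0,0],"xyz": [0,0,-0.26],"fingers": 1}
    - {"rot": [0,0,0],"xyz": [0,0,-0.29],"fingers": 1}
    - {"rot": [0,0,0],"xyz": [0,0,-0.29],"fingers": 1}

```text
time_s: 6.33
tcp_pos: [0.682, 0.0399, 0.0816]
tool_rot: [-180.0, 0.0, 80.2]
ft_force: [-0.5, -0.2, -2.0]
gripper_width: 0.0152
grasp_force: 68.4
```

Emit:
carry_out:
  targets:
    - {"rot": [0,0,0],"xyz": [0,0,-0.02],"fingers": 1}
    - {"rot": [0,0,0],"xyz": [0,0,-0.03],"fingers": 1}
    - {"rot": [0,0,0],"xyz": [0,0,-0.03],"fingers": 1}
    - {"rot": [0,0,0],"xyz": [0,0,-0.03],"fingers": 1}
    - {"rot": [0,0,0],"xyz": [0,0,-0.03],"fingers": 1}

```text
time_s: 6.75
tcp_pos: [0.6822, 0.0399, 0.0813]
tool_rot: [180.0, 0.0, 80.2]
ft_force: [-0.5, 0.3, -1.4]
gripper_width: 0.0154
grasp_force: 68.4
```

No contact yet, so I'll continue in 1 mm steps.

Emit:
carry_out:
  targets:
    - {"rot": [0,0,0],"xyz": [0,0,-0.02],"fingers": 1}
    - {"rot": [0,0,0],"xyz": [0,0,-0.04],"fingers": 1}
    - {"rot": [0,0,0],"xyz": [0,0,-0.04],"fingers": 1}
    - {"rot": [0,0,0],"xyz": [0,0,-0.04],"fingers": 1}
    - {"rot": [0,0,0],"xyz": [0,0,-0.04],"fingers": 1}

```text
time_s: 7.17
tcp_pos: [0.6822, 0.0399, 0.08]
tool_rot: [-180.0, -0.0, 80.2]
ft_force: [-0.0, 0.9, -1.9]
gripper_width: 0.0149
grasp_force: 68.4
```

Emit:
carry_out:
  targets:
    - {"rot": [0,0,0],"xyz": [0,0,-0.02],"fingers": 1}
    - {"rot": [0,0,0],"xyz": [0,0,-0.03],"fingers": 1}
    - {"rot": [0,0,0],"xyz": [0,0,-0.03],"fingers": 1}
    - {"rot": [0,0,0],"xyz": [0,0,-0.03],"fingers": 1}
    - {"rot": [0,0,0],"xyz": [0,0,-0.03],"fingers": 1}

```text
time_s: 7.58
tcp_pos: [0.6822, 0.0399, 0.0791]
tool_rot: [-180.0, 0.0, 80.2]
ft_force: [0.5, 0.4, -1.9]
gripper_width: 0.0149
grasp_force: 68.4
```

Emit:
carry_out:
  targets:
    - {"rot": [0,0,0],"xyz": [0,0,-0.02],"fingers": 1}
    - {"rot": [0,0,0],"xyz": [0,0,-0.04],"fingers": 1}
    - {"rot": [0,0,0],"xyz": [0,0,-0.05],"fingers": 1}
    - {"rot": [0,0,0],"xyz": [0,0,-0.05],"fingers": 1}
    - {"rot": [0,0,0],"xyz": [0,0,-0.05],"fingers": 1}

```text
time_s: 8.0
tcp_pos: [0.6821, 0.0399, 0.0775]
tool_rot: [-180.0, 0.0, 80.2]
ft_force: [0.8, 0.0, -2.0]
gripper_width: 0.0152
grasp_force: 68.4
```

Emit:
carry_out:
  targets:
    - {"rot": [0,0,0],"xyz": [0,0,-0.02],"fingers": 1}
    - {"rot": [0,0,0],"xyz": [0,0,-0.04],"fingers": 1}
    - {"rot": [0,0,0],"xyz": [0,0,-0.05],"fingers": 1}
    - {"rot": [0,0,0],"xyz": [0,0,-0.05],"fingers": 1}
    - {"rot": [0,0,0],"xyz": [0,0,-0.05],"fingers": 1}

```text
time_s: 8.42
tcp_pos: [0.6821, 0.0399, 0.0761]
tool_rot: [-180.0, -0.0, 80.2]
ft_force: [-0.2, -0.6, -1.7]
gripper_width: 0.0152
grasp_force: 68.4
```

The teeth have entered the slots. I'll go on to the catches.

Emit:
carry_out:
  targets:
    - {"rot": [0,0,0],"xyz": [0,0,-0.03],"fingers": 1}
    - {"rot": [0,0,0],"xyz": [0,0,-0.06],"fingers": 1}
    - {"rot": [0,0,0],"xyz": [0,0,-0.08],"fingers": 1}
    - {"rot": [0,0,0],"xyz": [0,0,-0.1],"fingers": 1}
    - {"rot": [0,0,0],"xyz": [0,0,-0.1],"fingers": 1}

```text
time_s: 8.83
tcp_pos: [0.6821, 0.0399, 0.0729]
tool_rot: [-180.0, -0.0, 80.2]
ft_force: [-0.4, -0.2, -1.6]
gripper_width: 0.0148
grasp_force: 68.4
```

Emit:
carry_out:
  targets:
    - {"rot": [0,0,0],"xyz": [0,0,-0.02],"fingers": 1}
    - {"rot": [0,0,0],"xyz": [0,0,-0.04],"fingers": 1}
    - {"rot": [0,0,0],"xyz": [0,0,-0.05],"fingers": 1}
    - {"rot": [0,0,0],"xyz": [0,0,-0.05],"fingers": 1}
    - {"rot": [0,0,0],"xyz": [0,0,-0.05],"fingers": 1}

```text
time_s: 9.25
tcp_pos: [0.6822, 0.0399, 0.0716]
tool_rot: [180.0, 0.0, 80.2]
ft_force: [-0.4, 0.6, -2.3]
gripper_width: 0.015
grasp_force: 68.6
```

Emit:
carry_out:
  targets:
    - {"rot": [0,0,0],"xyz": [0,0,-0.02],"fingers": 1}
    - {"rot": [0,0,0],"xyz": [0,0,-0.04],"fingers": 1}
    - {"rot": [0,0,0],"xyz": [0,0,-0.04],"fingers": 1}
    - {"rot": [0,0,0],"xyz": [0,0,-0.04],"fingers": 1}
    - {"rot": [0,0,0],"xyz": [0,0,-0.04],"fingers": 1}

```text
time_s: 9.67
tcp_pos: [0.6823, 0.0399, 0.0708]
tool_rot: [180.0, -0.0, 80.2]
ft_force: [-2.9, -0.3, 5.0]
gripper_width: 0.0148
grasp_force: 69.3
```

Emit:
carry_out:
  targets:
    - {"rot": [0,0,0],"xyz": [0,0,-0.02],"fingers": 1}
    - {"rot": [0,0,0],"xyz": [0,0,-0.03],"fingers": 1}
    - {"rot": [0,0,0],"xyz": [0,0,-0.03],"fingers": 1}
    - {"rot": [0,0,0],"xyz": [0,0,-0.03],"fingers": 1}
    - {"rot": [0,0,0],"xyz": [0,0,-0.03],"fingers": 1}

```text
time_s: 10.08
tcp_pos: [0.6822, 0.0399, 0.0697]
tool_rot: [180.0, -0.0, 80.2]
ft_force: [-1.0, -0.1, 5.0]
gripper_width: 0.0149
grasp_force: 69.3
```

The catches were met at about 0.071 and are giving way at about 7 N, so flush should come near 0.066.

Emit:
carry_out:
  targets:
    - {"rot": [0,0,0],"xyz": [0,0,-0.02],"fingers": 1}
    - {"rot": [0,0,0],"xyz": [0,0,-0.04],"fingers": 1}
    - {"rot": [0,0,0],"xyz": [0,0,-0.06],"fingers": 1}
    - {"rot": [0,0,0],"xyz": [0,0,-0.07],"fingers": 1}
    - {"rot": [0,0,0],"xyz": [0,0,-0.07],"fingers": 1}

```text
time_s: 10.5
tcp_pos: [0.6822, 0.0399, 0.0675]
tool_rot: [180.0, -0.0, 80.2]
ft_force: [-1.8, -1.2, 4.1]
gripper_width: 0.0149
grasp_force: 69.3
```

Emit:
carry_out:
  targets:
    - {"rot": [0,0,0],"xyz": [0,0,-0.02],"fingers": 1}
    - {"rot": [0,0,0],"xyz": [0,0,-0.03],"fingers": 1}
    - {"rot": [0,0,0],"xyz": [0,0,-0.03],"fingers": 1}
    - {"rot": [0,0,0],"xyz": [0,0,-0.03],"fingers": 1}
    - {"rot": [0,0,0],"xyz": [0,0,-0.03],"fingers": 1}

```text
time_s: 10.92
tcp_pos: [0.6822, 0.0398, 0.0666]
tool_rot: [180.0, -0.0, 80.2]
ft_force: [-3.2, -0.9, 4.7]
gripper_width: 0.0152
grasp_force: 69.3
```

Emit:
carry_out:
  targets:
    - {"rot": [0,0,0],"xyz": [0,0,-0.01],"fingers": 1}
    - {"rot": [0,0,0],"xyz": [0,0,-0.02],"fingers": 1}
    - {"rot": [0,0,0],"xyz": [0,0,-0.02],"fingers": 1}
    - {"rot": [0,0,0],"xyz": [0,0,-0.02],"fingers": 1}
    - {"rot": [0,0,0],"xyz": [0,0,-0.02],"fingers": 1}

```text
time_s: 11.33
tcp_pos: [0.6823, 0.0399, 0.0665]
tool_rot: [180.0, 0.0, 80.2]
ft_force: [-2.3, -0.1, 9.4]
gripper_width: 0.0152
grasp_force: 70.1
```

Emit:
carry_out:
  targets:
    - {"rot": [0,0,0],"xyz": [0,0,-0.01],"fingers": 1}
    - {"rot": [0,0,0],"xyz": [0,0,-0.015],"fingers": 1}
    - {"rot": [0,0,0],"xyz": [0,0,-0.015],"fingers": 1}
    - {"rot": [0,0,0],"xyz": [0,0,-0.015],"fingers": 1}
    - {"rot": [0,0,0],"xyz": [0,0,-0.015],"fingers": 1}

```text
time_s: 11.75
tcp_pos: [0.6823, 0.0399, 0.0665]
tool_rot: [180.0, 0.0, 80.2]
ft_force: [-4.0, -1.2, 12.7]
gripper_width: 0.0151
grasp_force: 70.5
```

The guard is seated: it stopped hard at 0.0665 with the force rising. I'll release and back off.

Emit:
carry_out:
  targets:
    - {"rot": [0,0,0],"xyz": [0,0,0.015],"fingers": 0.5}
    - {"rot": [0,0,0],"xyz": [0,0,0.02],"fingers": 0.3}
    - {"rot": [0,0,0],"xyz": [0,0,0.02],"fingers": 0.1}
    - {"rot": [0,0,0],"xyz": [0,0,0.02],"fingers": 0}
    - {"rot": [0,0,0],"xyz": [0,0,0.02],"fingers": 0}
  force: 20

```text
time_s: 12.17
tcp_pos: [0.6821, 0.0399, 0.0657]
tool_rot: [-180.0, -0.0, 80.2]
ft_force: [0.3, -0.6, 1.0]
gripper_width: 0.0424
grasp_force: 0.0
```

Emit:
carry_out:
  targets:
    - {"rot": [0,0,0],"xyz": [0,0,0],"fingers": 0}
    - {"rot": [0,0,0],"xyz": [0,0,0],"fingers": 0}
    - {"rot": [0,0,0],"xyz": [0,0,0],"fingers": 0}
    - {"rot": [0,0,0],"xyz": [0,0,0.1],"fingers": 0}
    - {"rot": [0,0,0],"xyz": [0,0,0.2],"fingers": 0}

```text
time_s: 12.58
tcp_pos: [0.6821, 0.0399, 0.0721]
tool_rot: [-180.0, 0.0, 80.2]
ft_force: [0.0, 0.1, -0.2]
gripper_width: 0.0427
grasp_force: 0.0
```

Emit:
carry_out:
  targets:
    - {"rot": [0,0,0],"xyz": [0,0,0.6],"fingers": 0}
    - {"rot": [0,0,0],"xyz": [0,0,1.4],"fingers": 0}
    - {"rot": [0,0,0],"xyz": [0,0,2.4],"fingers": 0}
    - {"rot": [0,0,0],"xyz": [0,0,3.4],"fingers": 0}
    - {"rot": [0,0,0],"xyz": [0,0,4.4],"fingers": 0}

```text
time_s: 13.0
tcp_pos: [0.682, 0.0399, 0.2058]
tool_rot: [180.0, -0.0, 80.2]
ft_force: [0.2, 0.2, -0.2]
gripper_width: 0.0427
grasp_force: 0.0
```

Emit:
carry_out:
  targets:
    - {"rot": [0,0,0],"xyz": [-1,0,0],"fingers": 0}
    - {"rot": [0,0,0],"xyz": [-2,0,0],"fingers": 0}
    - {"rot": [0,0,0],"xyz": [-3,0,0],"fingers": 0}
    - {"rot": [0,0,0],"xyz": [-3,0,0],"fingers": 0}
    - {"rot": [0,0,0],"xyz": [-3,0,0],"fingers": 0}

```text
time_s: 13.42
tcp_pos: [0.5912, 0.0397, 0.205]
tool_rot: [180.0, 0.0, 80.2]
ft_force: [0.8, -0.3, 0.7]
gripper_width: 0.0428
grasp_force: 0.0
```

```bash
python3 look.py d1
python3 - <<'E'
from h import *
i=manip.read_camera("side")["img"][110:290,230:430,::-1]
cv2.imwrite("pics/d2.png",cv2.resize(i,None,fx=3.3,fy=3.3,interpolation=cv2.INTER_CUBIC))
E
```

```text
[0.5925 0.0398 0.2049] [ 1.79913442e+02 -2.08371855e-03  8.01723011e+01] 13.4667 [ 1.  -0.5 -0.5]
tips [[156.0, 324.0], [117.0, 267.0], [80.0, 212.0], [45.0, 161.0], [11.0, 112.0]]
end corners top/shoulder [[177.0, 200.0], [161.0, 323.0], [223.0, 191.0], [205.0, 314.0]]
slots [[316.0, 506.0], [277.0, 450.0], [241.0, 399.0], [207.0, 349.0], [173.0, 300.0]]
```

View pics/d2.png

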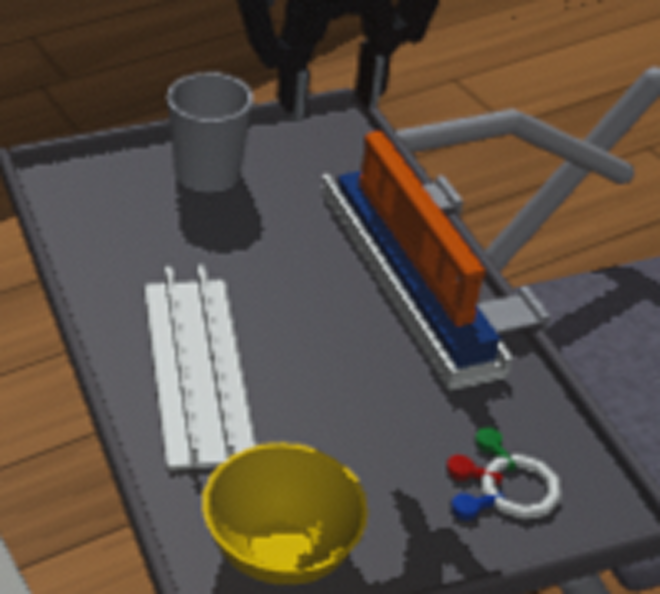

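The guard sits upright and flush on the insert, from (370,140) to (475,320). The bowl, cup and keys haven't moved, and the gripper is clear.

```bash
python3 -c "from station import manip; print(manip.finish_job())"
```

```text
the job is handed in; nothing more can be done
None
```

The guard is upright and flush in the holder with all five teeth in their slots and the gripper clear; the bowl, cup and keys stayed where they were, and I handed the job in at about 13.5 s.

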